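# Try the refitted roller catch of the underglaze cupboard

## Robot

A 7-joint arm with a two-finger parallel gripper is mounted at the origin on the work surface. World frame = base frame: x ahead of the robot, y to its left, z up, the work surface at z = 0. Lengths are in m, angles in rad, forces in N, time in s.
With the tool pointing down it reaches from about 0.425 to 0.95 m from the base axis. Payload 4.7 kg.
Tool frame: the origin (TCP) lies between the finger pads; the fingertips stand 25 mm ahead of it and the grasp point (between the pads) lies 6 mm ahead of it; z points along the fingers, y is the line along which they close (so a half turn about z gives the same grasp; the last joint's range is limited). The gripper opens to 85 mm and grips with 20 to 120 N. Pads are 22 mm wide; open, the fingers measure 114 mm over their backs; the gripper's body (76 mm by 85 mm) begins 54 mm behind the grasp point. The pads swing forward as they close: fully open they stand 13 mm farther back than shut.
Start: joints at [1.075, 0.469, -0.049, 1.532, 0.024, 1.141, -0.082], TCP at [0.304, -0.603, 0.256] pointing down, gripper open.
Joint ranges: [-2.59, 2.59], [-0.33, 1.99], [-1.39, 1.29], [0.1, 2.45], [-1.04, 4.18], [0.21, 1.99], [-2.66, 2.66]. Speed limits (rad/s): [2.57, 2.57, 3.14, 3.14, 3.14, 3.14, 3.14].

## Interface

Orientations are given as a 3x3 rotation matrix whose columns are the frame's x, y, z axes.
In Python, from rig import * gives the robot as it stands. Calls block until the motion is done:
- movep(position, orientation): joint-space move of the TCP to a pose.
- move_l(position, attitude=None, feed=0.15, until_force=None): straight line of the TCP; attitude=None keeps the orientation; feed is the mean speed in m/s. With until_force (N) it stops when the force on the tool has changed by that much, and returns True; else False.
- move_joints(angles): joint-space move.
- command_gripper(opening, newtons=None): finger opening in m; newtons is the grip in N (None keeps the last); returns when the fingers have stopped.
- sleep(seconds).
- inverse_kinematics(position, orientation): joint angles nearest the present ones, or None.
- sense(): the state.
- camera(name): name is "scene" or "top" or "wrist"; returns (picture, depth): 480x640x3 uint8, red, green, blue; 480x640 float32, m along the optical axis (not along the pixel's ray), 0 where there is no reading.
- camera_params(name): a dict with "K" (3x3 intrinsics, pixels), "dist" ([k1, k2, p1, p2, k3] as OpenCV has them; the pictures are not rectified), "position" and "rotation" of the camera in the world; the wrist camera has in their place "tool_from_camera" (4x4, takes a point from camera to tool coordinates, whose origin is the TCP and whose axes are the flange's). Camera axes: x right, y down, z forward; pixel columns grow to the right and rows downward; lengths in m; the calibration is good to about 2 mm. A picture is of the moment at which its call begins: read the wrist's pose just before it. camera_params takes no time and is no camera call.
A pose or a line that the arm cannot do raises Unreachable and nothing moves.
- finish_job(): hands the job in; it is judged then, once.
The state is a dict: "time_s": time; "joint_pos": joint angles; "qd": joint speeds; "joint_efforts": joint torques, N m; "position": TCP position; "tcp_rot": TCP orientation; "wrist_force": force on the tool from outside, world axes, zero at the start; "ft_torque": the same for the moment, N m; "finger_gap": finger opening in m; "gripper_force": force on a finger pad.
Only numpy, scipy, OpenCV 4.12 (cv2) and the standard library are available. Lean on these libraries where they do the work, as an engineer would, in place of code of your own. Each camera call takes 0.05 s, during which the arm holds its last target. There are 200 camera calls.

## Task

The roller catch of the small underglaze cupboard has just been refitted, so try it with the rack loaded: stand the red-lidded jar upright in the rack on the inside of the open door and let go of it, then push the door gently shut until the catch snaps and keeps it shut by itself with your hand right off it. Then pull the door open again through the catch and leave it standing wide open, about a right angle, with the jar still upright in the rack. Do not force or slam the door, and leave the other things where they are.

Things in the scene. Friction and masses are not known exactly. Their poses are not given: they have to be found in the camera images.
- cupboard: Bench-top wooden cupboard, fixed, 180 deep x 220 wide x 265 high. Origin: centre of its underside. Own +x points from the front to the back, +y from the hinge side to the free-edge side of the door, z up. Its front is the face at x = -90 mm.
- cup_door (a joint): Angle of the cupboard's door, rad. 0 = its inner face right against the cupboard's front edge; grows as it opens, up to 1.75. It stands open at the start. The hinge is damped (0.5 N m s/rad): let go, the door stays where it is. More than 18 N of hand force on it below 0.2 rad is forcing it; turning faster than 2.5 rad/s is slamming it.
- spear (a point): Crest of the brass spear of the catch, 16 mm inside the door's inner face, 185 mm from the hinge, 242 mm above the bench. It goes between two sprung rollers on a block under the cupboard's roof. The block sits in slotted holes, its setting unknown: latched, the door rests on the block's hard rubber buffer 1 to 13 mm (0.005 to 0.07 rad) off the front edge, different each time.
- door_edge (a point): Middle of the free edge of the door's inner face, 220 mm from the hinge. How the catch feels: pushing shut, the spear meets the rollers 17 mm before the latched rest, the push at the handle grows from 4 to about 7 N, and over the last 2 to 3 mm the rollers snap and pull the door home by themselves. Short of the snap they push it back out, above 0.09 rad. Pulling open takes about 10 N at the handle.
- door_handle (a point): Centre of the straight part of the door's handle: a level steel bar 10 mm thick, 90 mm long, on a leg at each end, 232 mm above the bench. Its axis is 40 mm off the door's outer face (35 mm clear behind it, 80 mm between the legs), 150 mm along the door from the hinge. Axes are the door's: +x through the door from outside to inside, +y from hinge to free edge, z up.
- door_hinge (a point): Point on the door's hinge axis (upright), in the plane of the door's inner face, 134 mm above the bench; axes as door_handle. The door is 18 mm thick, 220 mm wide, and its top edge is 258 mm above the bench.
- rack_floor (a point): Centre of the floor of the plywood rack on the inside of the door: 68 mm inside across (x, from the door's inner face) by 127 mm along the door (y), floor 155 mm above the bench, rails 26 to 28 mm above the floor, open above; the door's top edge is 103 mm above the floor. Axes as door_handle. 34 mm from the door's inner face, 87.5 mm from the hinge.
- jar_red: White jar with a red lid, 46 mm in diameter, 74 mm high, about 0.16 kg, standing loose on the bench. Origin: centre of its underside, z up.
- jar_blue: The same jar with a blue lid: leave it alone.
- jar_yellow: The same jar with a yellow lid: leave it alone.
- bowl: Blue bowl, 90 mm across, 45 mm high, standing loose on top of the cupboard. Origin: centre of its underside. Leave it alone.
- cup: White cup, 74 mm across, 85 mm high, loose on the bench. Leave it alone.
- seal: Red seal (stamp) 53 mm high, 28 mm across, loose on the bench. Leave it alone.
- dish: White dish 100 mm across, 18 mm high, loose on the bench. Leave it alone.

How it is judged:
By the outcome, as a careful person would: the job done as asked, in the order asked, and still so for the second after the job is handed in, with the robot touching nothing.
It also fails if it takes over 69 s, if anything falls off the work surface, if the arm or the gripper's body presses on something with over 40 N, if the wrist force passes 120 N, or if a joint passes its speed limit or range.

## Working session

There is one attempt and no reset: what is moved stays moved. The work goes in short steps, each a Python script; the robot and the scene stay as the last script left them, time stands still between calls to the robot, and variables do not carry over. Pictures are saved under pics/ and viewed, at most 10 in all, crops included, and the job is handed in when it is done.

```bash
mkdir -p pics; cat > h.py <<'E'
from rig import *
import numpy as np, cv2
def snap(n,f):
    s=sense(); im,d=camera(n); cv2.imwrite(f'pics/{f}.png',im[:,:,::-1]); np.savez(f'pics/{f}.npz',im=im,d=d,p=s["position"],R=s["tcp_rot"])
    return im,d
def cloud(n,d,p=None,R=None):
    c=camera_params(n); K=np.array(c["K"]); 
    v,u=np.mgrid[0:480,0:640]; uv=np.stack([u,v],-1).reshape(-1,1,2).astype(np.float64)
    xy=cv2.undistortPoints(uv,K,np.array(c["dist"],float)).reshape(480,640,2)
    P=np.concatenate([xy*d[...,None],d[...,None]],-1)
    if n=="wrist":
        T=np.array(c["tool_from_camera"]); P=P@T[:3,:3].T+T[:3,3]; P=P@np.array(R).T+np.array(p)
    else: P=P@np.array(c["rotation"]).T+np.array(c["position"])
    P[d<=0]=np.nan
    return P
E
python3 - <<'E'
from h import *
for n in("scene","top"):
    snap(n,n+"0"); c=camera_params(n); print(n,c["position"],np.round(c["rotation"],2).tolist())
print(sense())
E
```

```text
scene [1.1422188  0.61894311 0.72186229] [[-0.74, 0.38, -0.55], [0.67, 0.43, -0.61], [0.01, -0.82, -0.57]]
top [0.46337027 0.03148242 1.55627081] [[-0.0, -0.99, 0.1], [-1.0, 0.01, 0.02], [-0.02, -0.1, -0.99]]
{'time_s': 0.1, 'joint_pos': array([ 1.07506609,  0.4693804 , -0.04859516,  1.53355296,  0.02408444,
        1.14100849, -0.08231659]), 'qd': array([ 0.00077174, -0.00217533, -0.00088877, -0.00298375, -0.00154807,
       -0.00039333, -0.00046939]), 'joint_efforts': array([ 7.21620690e-04, -5.11512601e+01, -4.71700681e-02, -2.38391876e+01,
        1.07696035e-02,  4.36169270e-03, -4.44811667e-05]), 'position': array([ 0.3035937 , -0.60234289,  0.2553622 ]), 'tcp_rot': array([[ 8.92996788e-01,  4.50062261e-01, -8.35606465e-04],
       [ 4.50063034e-01, -8.92995437e-01,  1.55397891e-03],
       [-4.68055007e-05, -1.76377375e-03, -9.99998443e-01]]), 'wrist_force': array([ 1.17386882, -0.10672818, -0.60468507]), 'ft_torque': array([-0.01029615, -0.01807638, -0.00466173]), 'gripper_force': 0.0, 'finger_gap': 0.0851275991575997}
```

View pics/scene0.png

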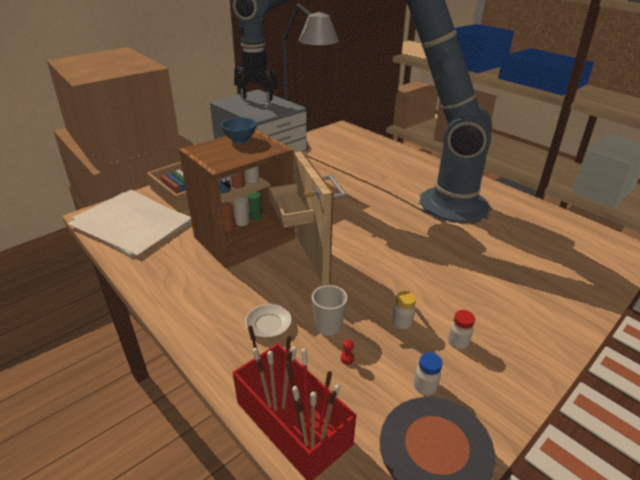

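View pics/top0.png

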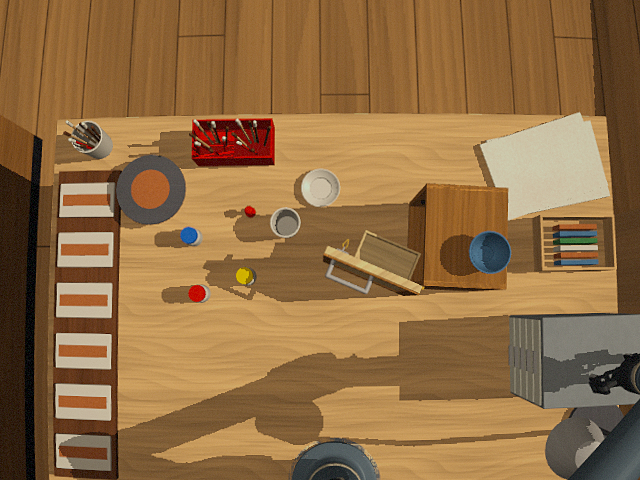

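The scene view shows the cupboard with its door ajar, the rack inside the door, and the red jar at (462,328). In the top view the red lid is at (198,293), the door's top edge runs (422,290)–(325,250), and the cupboard's top covers (426–508,185–290), so its front faces world +y. Next I'll measure these.

```bash
python3 - <<'E'
from h import *
z=np.load('pics/top0.npz'); im=z['im'].astype(int); P=cloud("top",z['d'])
Z=P[...,2]; r,g,b=im[...,0],im[...,1],im[...,2]
vv,uu=np.mgrid[0:480,0:640]
def rect(m,name):
    q=P[m][:,:2].astype(np.float32); 
    R=cv2.minAreaRect(q); print(name,m.sum(),"z",np.median(Z[m]),"c",R[0],"size",R[1],R[2]); print(cv2.boxPoints(R).round(4).tolist()); return q
for n,c in(("red",(198,293)),("yel",(245,276)),("blue",(190,236)),("cup",(286,222)),("seal",(250,211)),("dish",(321,188))):
    w=(abs(uu-c[0])<16)&(abs(vv-c[1])<16)&(Z>.012)
    if n in("red","yel","blue"): w&=(Z>.06)
    q=P[w]; print(n,w.sum(),"z",np.nanmax(q[:,2]),"mid",(q[:,:2].max(0)+q[:,:2].min(0))/2,"ext",np.ptp(q[:,:2],0))
rect((Z>.255)&(Z<.275)&(uu>423)&(uu<515)&(vv>175)&(vv<300),"cuptop")
m=(Z>.25)&(Z<.266)&(uu>315)&(uu<424)&(vv>240)&(vv<300); rect(m,"door")
m=(Z>.222)&(Z<.245)&(uu>320)&(uu<400)&(vv>255)&(vv<300); rect(m,"handle")
m=(Z>.17)&(Z<.195)&(uu>350)&(uu<424)&(vv>225)&(vv<285); rect(m,"rack rails")
E
```

```text
red 225 z 0.08154071801465523 mid [0.47672771 0.33147144] ext [0.03904695 0.03931488]
yel 237 z 0.08240229487250716 mid [0.52051518 0.21436519] ext [0.03908981 0.04098338]
blue 219 z 0.08305690787671205 mid [0.62071211 0.35358952] ext [0.04150275 0.03981451]
cup 388 z 0.08916324879153992 mid [0.64938562 0.1138848 ] ext [0.07184416 0.07103458]
seal 88 z 0.05524697019637692 mid [0.68507577 0.20846747] ext [0.02439394 0.02350564]
dish 191 z 0.024894171494631134 mid [0.74368089 0.02674515] ext [0.07875681 0.07690907]
cuptop 7447 z 0.2644424140413473 c (0.5942177772521973, -0.2822997570037842) size (0.18236327171325684, 0.22160372138023376) 87.17778015136719
[[0.47909998893737793, -0.367900013923645], [0.7003999948501587, -0.37880000472068787], [0.7093999981880188, -0.19670000672340393], [0.4880000054836273, -0.1858000010251999]]
door 1099 z 0.2570424060411889 c (0.523030161857605, -0.08246152102947235) size (0.21285876631736755, 0.09220003336668015) 86.58350372314453
[[0.4706999957561493, -0.1860000044107437], [0.5626999735832214, -0.19140000641345978], [0.5753999948501587, 0.020999999716877937], [0.48339998722076416, 0.026499999687075615]]
handle 370 z 0.2354520380114289 c (0.5023518800735474, -0.05231250077486038) size (0.17002618312835693, 0.041958943009376526) 66.43809509277344
[[0.44909998774528503, -0.12189999967813492], [0.4875999987125397, -0.13860000669956207], [0.5555999875068665, 0.01720000058412552], [0.5170999765396118, 0.03400000184774399]]
rack rails 280 z 0.1802160629636922 c (0.5455818772315979, -0.12494771182537079) size (0.1531931608915329, 0.0911426916718483) 66.10306549072266
[[0.47290000319480896, -0.17649999260902405], [0.5562000274658203, -0.2134000062942505], [0.6183000206947327, -0.07339999824762344], [0.5349000096321106, -0.0364999994635582]]
```

```bash
cat >> h.py <<'E'
from scipy.optimize import least_squares
def doorfit(P,H,phi):
    """door-top points near H -> direction angle of door (world) and offset of mid-plane"""
    q=P[(P[...,2]>.25)&(P[...,2]<.268)][:,:2]-H
    r=np.hypot(*q.T); 
    for w in (.025,.014,.012):
        n=np.array([np.sin(phi),-np.cos(phi)]); t=np.array([np.cos(phi),np.sin(phi)])
        k=(abs(q@n+.009)<w)&(r<.228)&(q@t>.04)
        l=cv2.fitLine(q[k].astype(np.float32),cv2.DIST_HUBER,0,.01,.01).ravel(); 
        phi=np.arctan2(l[1],l[0])%np.pi
    n=np.array([np.sin(phi),-np.cos(phi)]);t=np.array([np.cos(phi),np.sin(phi)])
    return phi,np.median(q[k]@n),(q[k]@t).max(),k.sum(),n,t
E
python3 - <<'E'
from h import *
z=np.load('pics/top0.npz'); P=cloud("top",z['d']); Z=P[...,2]
H=np.array([.488,-.1858])
phi,off,far,k,n,t=doorfit(P,H,np.radians(66.3)); print(np.degrees(phi),off,far,k)
def loc(lo,hi,box,name):
    q=P[(Z>lo)&(Z<hi)]; q=q[:,:2]-H; a=np.c_[q@n,q@t]; m=(a[:,0]>box[0])&(a[:,0]<box[1])&(a[:,1]>box[2])&(a[:,1]<box[3]); a=a[m]
    print(name,m.sum(),np.percentile(a,[1,50,99],axis=0).round(4).tolist())
loc(.145,.165,(-.0,.1,-.02,.2),"floor")
loc(.172,.192,(-.0,.1,-.02,.2),"rails")
loc(.222,.243,(-.08,-.045,.08,.22),"bar")
E
```

```text
66.190575 -0.009908315577897554 0.21963435229199604 867
floor 1450 [[0.0108, 0.0254], [0.0404, 0.0874], [0.0694, 0.1495]]
rails 257 [[0.009, 0.0044], [0.0692, 0.0819], [0.0735, 0.1551]]
bar 242 [[-0.0618, 0.1004], [-0.0563, 0.1488], [-0.0456, 0.1988]]
```

```bash
cat >> h.py <<'E'
H=np.array([.488,-.1858]); PHI0=np.radians(-2.82)
def down(phi):
    # tool pointing down, y axis along world direction phi (choose sign nearest joint 7 middle by caller)
    c,s=np.cos(phi),np.sin(phi); return np.array([[-s,c,0],[c,s,0],[0,0,-1.]]).T.copy() if 0 else np.column_stack([[-s,c,0],[c,s,0],[0,0,-1.]])
def best(p,phi):
    o=[]
    for f in(phi,phi+np.pi):
        q=inverse_kinematics(p,down(f))
        if q is not None: o.append((abs(q[6]),f,q))
    return min(o,key=lambda a:a[0])
E
python3 - <<'E'
from h import *
s=sense()
for p,f in(([.477,.33,.45],1.155),([.477,.33,.064],1.155),([.5543,-.1196,.35],1.155),([.5543,-.1196,.22],1.155),([.49,-.04,.24],-.41),([.62,-.13,.24],-1.62)):
    print(p,best(p,f))
move_l([.304,-.603,.45],feed=.35)
a,f,q=best([.477,.33,.30],1.155)
print(f); R=down(f)
move_l(s["position"]*[1,1,0]+[0,0,.45]) if 0 else None
movep([.477,.33,.45],R); move_l([.477,.33,.26],feed=.35)
im,d=snap("wrist","w1"); z=np.load('pics/w1.npz'); P=cloud("wrist",d,z['p'],z['R'])
i=im.astype(int); m=(i[...,0]>110)&(i[...,1]<70)&(i[...,2]<70)&(P[...,2]>.06)&(P[...,2]<.09)
q=P[m]; print(m.sum(),"mid",(q.max(0)+q.min(0))/2,"ext",np.ptp(q,0),np.median(q,0)); s=sense();print(s["time_s"],s["position"],s["joint_pos"])
E
```

```text
[0.477, 0.33, 0.45] (np.float64(0.045712222303755386), 1.155, array([ 0.21013721,  0.50496708, -1.36565065,  1.42076091,  0.49371264,
        1.60417669,  0.04571222]))
[0.477, 0.33, 0.064] (np.float64(0.27337604092500667), 1.155, array([ 0.06253017,  0.84531513, -1.08365584,  1.88100565,  0.8997558 ,
        1.00505134, -0.27337604]))
[0.5543, -0.1196, 0.35] (np.float64(1.1194462402795473), 1.155, array([ 0.67385912,  0.29143663, -0.67525329,  1.63861745,  0.18871185,
        1.27795914,  1.11944624]))
[0.5543, -0.1196, 0.22] (np.float64(1.0294650505375151), 1.155, array([ 0.6524389 ,  0.40751649, -0.66560231,  1.80692009,  0.29015235,
        1.0264488 ,  1.02946505]))
[0.49, -0.04, 0.24] (np.float64(0.5533204147298444), -0.41, array([ 0.46362073,  0.23076853, -0.5414968 ,  1.95301192,  0.14106859,
        0.99446672, -0.55332041]))
[0.62, -0.13, 0.24] (np.float64(1.3604799261549883), 1.521592653589793, array([ 0.64069294,  0.51069353, -0.71254127,  1.62700296,  0.35949432,
        1.13923644,  1.36047993]))
1.155
1455 mid [0.6203001  0.4034163  0.06815872] ext [0.32522172 0.17798307 0.01590801] [0.47763504 0.33449652 0.07355689]
4.8583 [0.4778337  0.33144818 0.26259375] [ 1.26744746e-01  5.56868239e-01 -1.14641653e+00  1.71412991e+00
  5.38404185e-01  1.22325098e+00  1.61585626e-03]
```

View pics/w1.png

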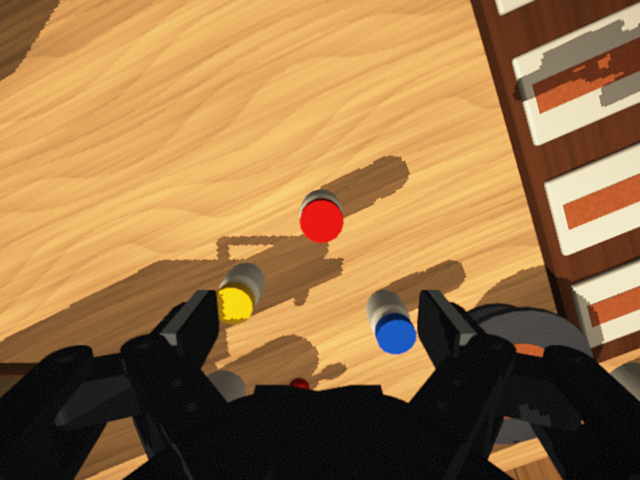

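```bash
python3 - <<'E'
from h import *
print(np.round(camera_params("wrist")["tool_from_camera"],3).tolist())
R=down(1.155)
move_l([.4773,.3335,.12],R,feed=.3); c=move_l([.4773,.3335,.068],feed=.12,until_force=8); print(c)
command_gripper(.035,40); s=sense(); print(s["finger_gap"],s["gripper_force"],s["position"])
move_l([.4773,.3335,.42],feed=.3)
phi=np.radians(66.19); n=np.array([np.sin(phi),-np.cos(phi)]);t=np.array([np.cos(phi),np.sin(phi)])
p=H+.0365*n+.0875*t; print(p)
movep([*p,.42],down(phi)); move_l([*p,.345],feed=.25)
snap("wrist","w2"); snap("scene","s2"); s=sense();print(s["time_s"],s["position"],s["finger_gap"],s["wrist_force"])
a=cv2.imread('pics/w2.png');b=cv2.imread('pics/s2.png')[80:320,160:480]; cv2.imwrite('pics/c2.png',np.vstack([cv2.resize(a,(400,300)),cv2.resize(b,(400,300))]))
E
```

```text
[[-0.001, -0.965, -0.261, 0.066], [1.0, -0.001, -0.001, -0.0], [0.0, -0.261, 0.965, -0.117], [0.0, 0.0, 0.0, 1.0]]
False
0.04097685615924231 40.53789878404132 [0.47781885 0.33428284 0.06887589]
[ 0.55671764 -0.12048242]
10.1 [ 0.55794614 -0.11945729  0.34729814] 0.040671119405538185 [ 0.68797233 -0.28334578 -0.92248731]
```

View pics/c2.png

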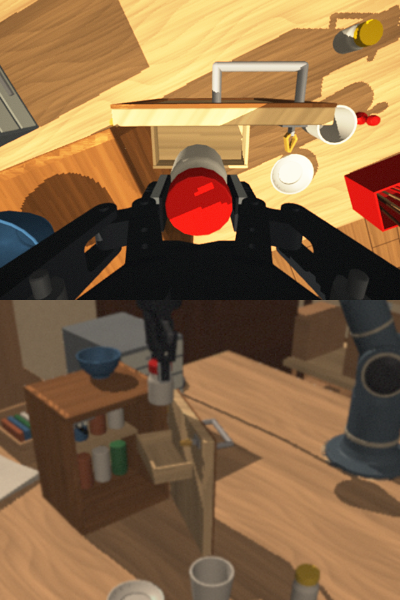

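The wrist view (upper half) shows the jar held by its lid at (200,205), just over the rack, with the rails clear. The scene crop confirms it's upright, so I'll lower it.

```bash
python3 - <<'E'
from h import *
p=[.5567,-.1205]
move_l([*p,.240],feed=.2); w=sense()["wrist_force"]
c=move_l([*p,.219],feed=.04,until_force=3); s=sense(); print(c,s["position"],s["wrist_force"]-w)
command_gripper(.062); sleep(.2); s=sense(); print(s["position"],s["finger_gap"],s["wrist_force"])
move_l([*p,.40],feed=.25)
snap("wrist","w3"); im,d=snap("top","t3"); P=cloud("top",d); f=doorfit(P,H,1.155); print(np.degrees(f[0]),f[1])
i=im.astype(int); print(sense()["time_s"])
E
```

```text
True [ 0.55727397 -0.12078407  0.22387202] [-0.9816488   0.9607469   6.48718748]
[ 0.55621384 -0.12080335  0.22270169] 0.061968000605260073 [-0.05012249  0.11977434  0.31899037]
65.87293 -0.009984178067435762
12.725
```

View pics/w3.png

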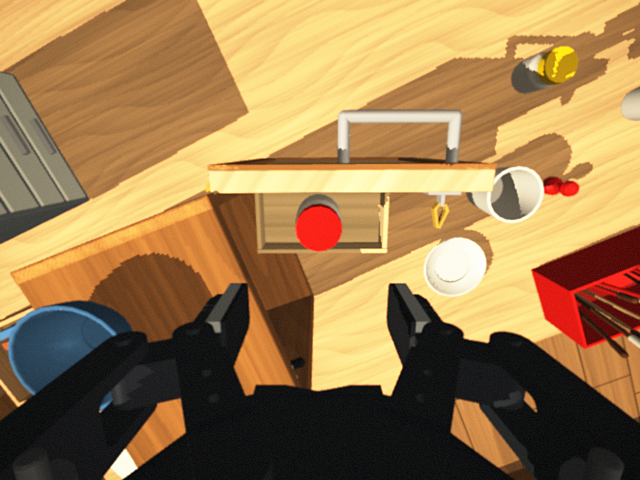

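The jar is standing in the rack (lid at 319,227) between the rails, and the door hasn't moved. Next I'll straddle the handle loosely and swing the door shut gently, watching the force.

```bash
cat >> h.py <<'E'
def hpose(th,e,z=.238):
    phi=PHI0+th; n=np.array([np.sin(phi),-np.cos(phi)]);t=np.array([np.cos(phi),np.sin(phi)])
    p=H+(-.059+e)*n+.150*t
    return np.array([*p,z]),down(phi-np.pi/2),np.array([*n,0])
def push(n,w0): return -float((sense()["wrist_force"]-w0)@n)
E
python3 - <<'E'
from h import *
th=np.radians(65.9)-PHI0; print("theta",th)
for a in np.linspace(1.6,0,9):
    q=inverse_kinematics(*hpose(a,0)[:2]); print(round(a,2),None if q is None else np.round(q,2))
p,R,n=hpose(th,0,.40); movep(p,R); command_gripper(.030)
move_l(hpose(th,0,.29)[0],feed=.25)
w0=sense()["wrist_force"]
print("down hit",move_l(hpose(th,0)[0],feed=.1,until_force=5)); s=sense(); print(s["position"],s["finger_gap"],s["wrist_force"]-w0)
for a in np.arange(th-.1,.199,-.1):
    p,R,n=hpose(a,.010); move_l(p,R,feed=.06); print(round(a,2),round(push(n,w0),2),end=' | ')
np.save('w0.npy',w0); print(sense()["time_s"])
im,d=snap("top","t4"); f=doorfit(cloud("top",d),H,PHI0+a); print("door",f[0]-PHI0,f[1],f[2],"cmd",a)
E
```

```text
theta 1.1993902619705035
1.6 [ 0.95  0.23 -1.09  2.05  0.25  0.99 -0.28]
1.4 [ 0.82  0.27 -0.99  2.    0.27  1.01 -0.52]
1.2 [ 0.71  0.32 -0.9   1.93  0.29  1.03 -0.73]
1.0 [ 0.64  0.36 -0.82  1.87  0.3   1.05 -0.93]
0.8 [ 0.58  0.39 -0.75  1.8   0.3   1.06 -1.1 ]
0.6 [ 0.54  0.43 -0.68  1.74  0.3   1.08 -1.26]
0.4 [ 0.51  0.46 -0.62  1.68  0.29  1.1  -1.41]
0.2 [ 0.5   0.48 -0.56  1.63  0.28  1.11 -1.55]
0.0 [ 0.5   0.5  -0.51  1.58  0.26  1.13 -1.69]
down hit True
[ 0.49555645 -0.02516744  0.23744587] 0.029651091771334404 [-0.82584995 -0.39535177  3.90337512]
1.1 0.64 | 1.0 0.61 | 0.9 0.02 | 0.8 0.78 | 0.7 1.78 | 0.6 -0.48 | 0.5 -0.36 | 0.4 0.03 | 0.3 0.28 | 0.2 0.09 | 19.975Traceback (most recent call last):
  File "<stdin>", line 12, in <module>
  File "h.py", line 24, in doorfit
    l=cv2.fitLine(q[k].astype(np.float32),cv2.DIST_HUBER,0,.01,.01).ravel();
      ~~~~~~~~~~~^^^^^^^^^^^^^^^^^^^^^^^^^^^^^^^^^^^^^^^^^^^^^^^^^^
cv2.error: OpenCV(4.12.0) /io/opencv/modules/imgproc/src/linefit.cpp:50: error: (-215:Assertion failed) count > 0 in function 'fitLine2D_wods'
```

```bash
python3 - <<'E'
from h import *
snap("scene","s4"); a=cv2.imread('pics/top0.png'); b=cv2.imread('pics/t4.png')[150:330,300:540]; c=cv2.imread('pics/s4.png')[80:320,160:480]
cv2.imwrite('pics/c4.png',np.hstack([cv2.resize(b,(400,300)),cv2.resize(c,(400,300))]))
s=sense();print(s["time_s"],s["position"],hpose(.2,.01)[0],s["finger_gap"],s["wrist_force"])
E
```

```text
20.075 [ 0.62882643 -0.11465052  0.2379287 ] [ 0.62893775 -0.1148243   0.238     ] 0.029901610721154083 [0.16252157 0.71122393 0.84365033]
```

View pics/c4.png

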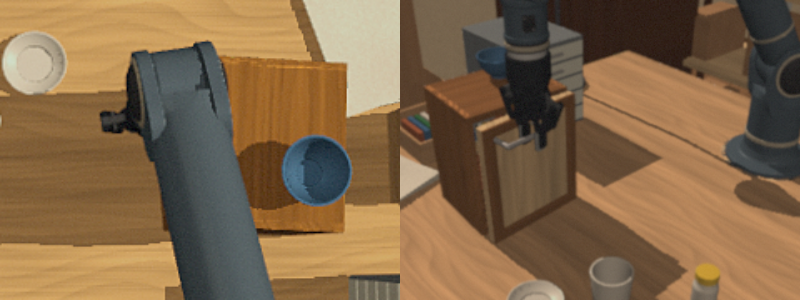

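The door has followed to about 0.2 rad, with the fingers straddling the bar and only a small gap left. Now the slow push through the catch.

```bash
python3 - <<'E'
from h import *
w0=sense()["wrist_force"]; pk=0; log=[]
for a in np.arange(.19,-.08,-.006):
    p,R,n=hpose(a,.010); move_l(p,R,feed=.02); F=push(n,w0); log.append((round(float(a),3),round(F,1))); pk=max(pk,F)
    if F>12 or (pk>4 and F<1.2): break
print(log,sense()["time_s"])
E
```

```text
[(0.19, 1.1), (0.184, 2.4), (0.178, 3.9), (0.172, 5.1), (0.166, 3.7), (0.16, 4.4), (0.154, 4.7), (0.148, 5.1), (0.142, 4.8), (0.136, 6.0), (0.13, 4.9), (0.124, 6.7), (0.118, 6.3), (0.112, 6.4), (0.106, 6.5), (0.1, 3.7), (0.094, 3.2), (0.088, 4.8), (0.082, 6.4), (0.076, 7.4), (0.07, 8.6), (0.064, 9.4), (0.058, 10.2), (0.052, 11.7), (0.046, 11.7), (0.04, 13.5)] 26.575
```

The signature is clear: contact at about 0.18, a peak of 6.5 N, a drop at 0.10 (the snap), then the hard buffer. I'll take the hand right off and check that the door stays shut.

```bash
python3 - <<'E'
from h import *
w0=np.load('w0.npy')
p,R,n=hpose(.07,.010); move_l(p,R,feed=.05)
p,R,n=hpose(.07,0); move_l(p,R,feed=.05)
s=sense(); print("free force",s["wrist_force"],s["position"])
move_l([*p[:2],.33],feed=.15)
q=p-.10*n; move_l([*q[:2],.36],feed=.25); sleep(.3)
snap("wrist","w5"); z=np.load('pics/w5.npz'); P=cloud("wrist",z['d'],z['p'],z['R'])
for ph in(.03,.07,.11):
  try:
    f=doorfit(P,H,PHI0+ph); print("door",f[0]-PHI0,f[1],f[2],f[3])
  except Exception as e: print(e)
m=(P[...,2]>.222)&(P[...,2]<.245); b=P[m][:,:2]-H; nn=np.array([np.sin(PHI0),-np.cos(PHI0)]);tt=np.array([np.cos(PHI0),np.sin(PHI0)])
c=np.c_[b@nn,b@tt]; k=(c[:,0]<-.03)&(c[:,0]>-.1)&(c[:,1]>.1)&(c[:,1]<.2); l=cv2.fitLine(c[k&(c[:,1]>.115)&(c[:,1]<.185)].astype(np.float32),cv2.DIST_HUBER,0,.01,.01).ravel(); print("bar",l,k.sum(),np.percentile(c[k],[1,50,99],axis=0)); print(sense()["time_s"])
E
```

```text
free force [ 0.35047884 -0.46421798 -0.51145507] [ 0.63612254 -0.12492204  0.23706894]
OpenCV(4.12.0) /io/opencv/modules/imgproc/src/linefit.cpp:50: error: (-215:Assertion failed) count > 0 in function 'fitLine2D_wods'

door 3.1898461459291894 0.011184953157794166 -0.05625126246157281 7530
door 0.05061244872340737 -0.012006089419564964 0.2230480149639578 6786
bar [ 0.00168665  0.99999857 -0.06443666  0.15163037] 2700 [[-0.06785964  0.10343256]
 [-0.06168809  0.15513824]
 [-0.03103509  0.19965683]]
28.8583
```

View pics/w5.png

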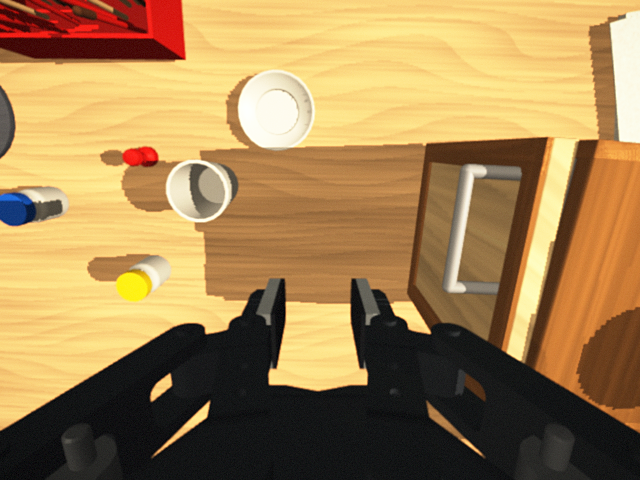

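The view shows the door (handle at 465,230) held nearly flush with the hand 100 mm clear. The angle is about 0.045 rad, below 0.07, so it's latched. Now I'll pull it open through the catch.

```bash
python3 - <<'E'
from h import *
th=.046; p,R,n=hpose(th,0); move_l([*p[:2],.33],R,feed=.25); move_l([*p[:2],.27],feed=.2); w0=sense()["wrist_force"]
move_l(p,feed=.08); s=sense(); print(s["position"]-p,s["wrist_force"]-w0)
log=[];pk=0
for a in np.arange(th,.40,.01):
    p,R,n=hpose(a,-.010); move_l(p,R,feed=.03); F=-push(n,w0); log.append((round(float(a),3),round(F,1))); pk=max(pk,F)
    if F>20 or (a>.2 and pk>4 and F<2): break
print(log,sense()["time_s"])
if F<5:
    for b in np.linspace(a,1.57,9)[1:]:
        p,R,n=hpose(b,-.010); move_l(p,R,feed=.07); print(round(-push(n,w0),1),end=' ')
    print(sense()["time_s"])
E
```

```text
[-2.44710528e-04  3.63436925e-05 -6.66257265e-04] [-0.06962799  0.28554107 -0.08147191]
[(0.046, 4.2), (0.056, 7.3), (0.066, 7.2), (0.076, -0.6), (0.086, -0.1), (0.096, -0.1), (0.106, -0.3), (0.116, -0.1), (0.126, -0.3), (0.136, -2.3), (0.146, -0.6), (0.156, -0.8), (0.166, -0.1), (0.176, -0.2), (0.186, -0.8), (0.196, -1.2), (0.206, -0.2)] 34.925
0.1 -0.4 -1.8 -0.3 -0.3 -0.8 0.0 -1.0 39.325
```

```bash
python3 - <<'E'
from h import *
p,R,n=hpose(1.57,0); move_l(p,R,feed=.05); move_l([*p[:2],.42],feed=.2); sleep(.3)
snap("wrist","w6"); z=np.load('pics/w6.npz'); P=cloud("wrist",z['d'],z['p'],z['R']); f=doorfit(P,H,PHI0+1.57); print("door",f[0]-PHI0,f[1:4])
q=[.40,-.0,.45]
try: move_l([.43,.15,.5],feed=.3)
except Unreachable as e: print(e)
snap("top","t6"); snap("scene","s6"); f=doorfit(cloud("top",np.load('pics/t6.npz')['d']),H,PHI0+1.57); print("door",f[0]-PHI0,f[1:4])
a,b,c=[cv2.resize(cv2.imread(f'pics/{k}.png'),(400,300)) for k in('w6','t6','s6')]; cc=cv2.resize(cv2.imread('pics/s6.png')[100:280,160:400],(400,300)); cv2.imwrite('pics/c6.png',np.vstack([np.hstack([a,b]),np.hstack([c,cc])]))
s=sense(); print(s["time_s"],s["position"])
E
```

```text
door 1.5892407773149926 (np.float64(-0.006937101933182737), np.float64(0.22177327098233432), np.int64(3582))
door 1.5718351481569726 (np.float64(-0.009240737590528023), np.float64(0.21892357814234087), np.int64(865))
42.0 [0.43023196 0.14809109 0.49923588]
```

View pics/c6.png

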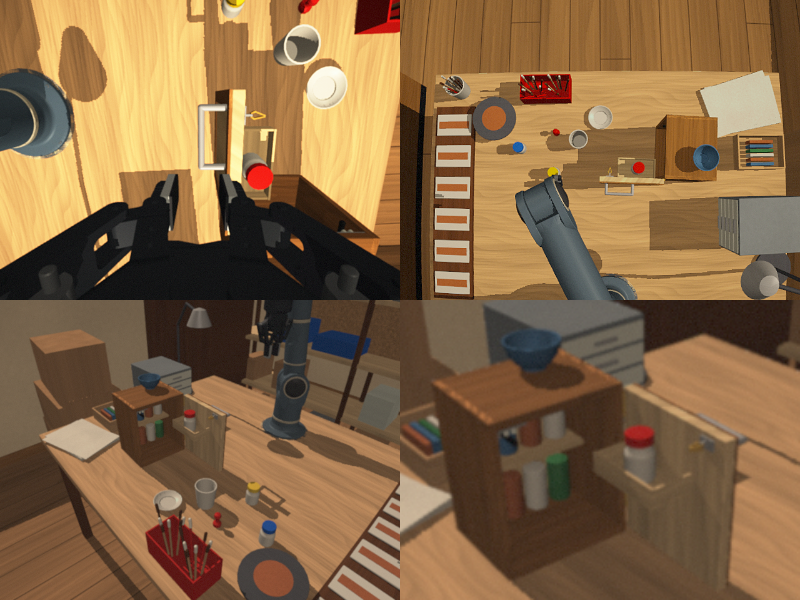

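The door stands at 1.57 rad with the red jar upright in the rack. The other things are where they were, and the robot is well clear, so I'm handing in.

```bash
python3 -c "
from rig import *
sleep(.3); print(finish_job())"
```

```text
the job is handed in; nothing more can be done
None
```

I've handed the job in at about 42 s of the 69 s allowed: the jar was stood in the rack, the catch snapped and held the door shut with the hand off (about 0.045 rad), and the door was pulled back out through it and left open at about 1.57 rad with the jar upright and the other things in place.

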